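# Square a flange plate in a corner jig, then add it to the stock cradle

## Robot

A 6-joint arm with a two-finger parallel gripper is mounted at the origin on the work surface. World frame = base frame: x ahead of the robot, y to its left, z up, the work surface at z = 0. Lengths are in m, angles in rad, forces in N, time in s.
With the tool pointing down it reaches from about 0.325 to 0.875 m from the base axis. Payload 4.4 kg.
Tool frame: the origin (TCP) lies midway between the tips of the shut fingers; the grasp point (between the pads) lies 19 mm behind it; y points along the fingers, x is the direction in which the jaws open and shut, and the axes are right-handed (so a half turn about y gives the same grasp; the last joint's range is limited). The gripper opens to 85 mm and grips with 20 to 120 N. Pads are 22 mm wide; open, the fingers measure 114 mm over their backs; the gripper's body (76 mm by 85 mm) begins 54 mm behind the grasp point. The pads swing forward as they close: fully open they stand 13 mm farther back than shut.
Start: joints at [1.111, 0.207, 1.542, -0, 1.393, -0.15], TCP at [0.175, 0.548, 0.231] pointing down, gripper open.
Joint ranges: [-2.73, 2.73], [-0.86, 2.22], [0.23, 2.46], [-1.11, 4.25], [0.08, 2.63], [-2.82, 2.82]. Speed limits (rad/s): [2.79, 2.79, 3.14, 3.14, 3.14, 3.14].

## Interface

Orientations are given as a rotation vector (axis times angle).
In Python, from plant import manip gives the robot as it stands. The module is installed in compiled form; this text tells all that it offers.
- The arm moves only by the tool jog_arm, never from a script. Its argument "commands" is a list of rows, each an object of numbers: "x", "y", "z": the shift along the tool's x, y, z in mm; "yaw": the turn about the tool's y in rad. In form: [{"x": .., "y": .., "z": .., "yaw": ..}, ...]. A call has exactly 5 rows; each row is the pose to reach, as a shift and turn from the pose commanded when the call began, along the tool's axes at that moment; what a row does not reach only later rows make up. A row lasts 1/12 s, in which the tool goes at most 41.7 mm and 7.16 degrees, less where a joint would pass 70% of its speed; a pose out of reach is approached as far as the arm can. A call with a gripper value outside its range is refused whole. "jaw" is the closure, from -1 (fully open) to 1 (shut), set as the call begins (left out, the last holds). The fingers move at their own pace and stop on an object; the grip force is fixed at half the most. Time passes only in rows, so rows that repeat a pose let the fingers close, or fill a call up. It gives the time, the measured TCP pose, the force and the opening at its end, in the units of the state.
- manip.read_state(): the state, without advancing time (a new reading comes with each control period).
- manip.grab_frame(name): name is "side" or "top"; returns (picture, depth): 400x640x3 uint8, red, green, blue; 400x640 float32, m along the optical axis (not along the pixel's ray), 0 where there is no reading.
- manip.camera_model(name): a dict with "fx", "fy", "cx", "cy" (pixels), "world_from_camera" (4x4, takes a point from camera to world coordinates). Camera axes: x right, y down, z forward; pixel columns grow to the right and rows downward; lengths in m; the calibration is good to about 2 mm. A picture is of the moment at which its call begins. camera_model takes no time and is no camera call.
- manip.hand_in(): hands the job in, once; it reports no verdict.
The state is a dict: "clock": time; "qpos": joint angles; "dq": joint speeds; "joint_efforts": joint torques, N m; "tcp_pos": TCP position; "eef_rot": TCP orientation; "ft_force": force on the tool from outside, world axes, zero at the start; "ft_torque": the same for the moment, N m; "width": finger opening in m.
Only numpy, scipy, OpenCV 4.12 (cv2) and the standard library are available. Lean on these libraries where they do the work, as an engineer would, in place of code of your own. Each camera call takes 0.05 s, during which the arm holds its last target. There are 200 camera calls.

## Task

Slide the loose metal plate along the deck of the squaring jig, without lifting it and without disturbing the small steel mandrel standing on the deck, until it sits fully home against both fences of the corner, and let go of it there. Then grip it across its long sides (the gap in the long fence is for a finger), lift it straight up well clear of the jig, and lay it flat on top of the stack between the four corner posts of the cradle, setting it down rather than dropping it, and let go. Leave the mandrel, jar, carton and rubber sleeve where they stand.

Things in the scene. Friction and masses are not known exactly. Their poses are not given: they have to be found in the camera images.
- plate_mid (a point): Centre (half-way up) of the loose aluminium plate: 120 mm long (its y), 56 mm wide (its x), 16 mm thick (z up), 0.2 to 0.4 kg, flat marks of two bolt holes and a disc on top; the same end for end. It starts flat on the jig's deck, short of both fences, turned up to 0.6 rad from the jig's axes.
- jig: Fixed squaring jig, origin on the counter. Dark deck x -130..100, y -125..125 mm, top 12 mm up. Two steel fences, 15 mm thick, 20 mm above the deck, meet at the +x +y corner: the long one along y, inner face at x 85, y -125..125 except a 50 mm finger gap at y 25..75; the end one along x, inner face at y 110, x -40..85. The -x and -y sides are open.
- jig_home (a point): Where the plate's centre is when the plate is fully home: a long side against the long fence, an end against the end fence (jig x +57, y +50, z +20 mm; 8 mm above the deck). Same axes as the jig; the plate's long side lies along y. The finger gap is centred on it, beyond the plate's long side at +x.
- cradle: Fixed cradle, origin on the counter under its centre. Base 100 (x) x 160 (y) x 10 mm with two fixed plates like the loose one stacked flat along y, top 42 mm up. Four L-shaped corner posts rise to 66 mm, flared outwards above to 78 mm; a plate has 3 mm play on every side between them. The middle 90 mm of each long side is open for fingers.
- cradle_place (a point): Where the plate's centre is when it lies flat on the stack, centred between the posts (50 mm above the counter). Same axes as the cradle; the plate's long side lies along y, either way round.
- mandrel_mid (a point): Centre of a bystander: small upright steel mandrel, 30 mm diameter, 50 mm high, loose on the jig's deck close to the long fence, 130 to 160 mm from home towards the jig's -y side. It can block the plate's way straight to the long fence: bring the plate level with home along y first.
- jar_mid (a point): Centre of a bystander: white jar with dark lid, 58 mm diameter, 85 mm high, standing loose beyond the cradle's +x side.
- carton_mid (a point): Centre of a bystander: cardboard carton 60 x 110 x 50 mm high (x, y, z), loose on the counter beyond the jig's long fence.
- sleeve_mid (a point): Centre of a bystander: upright black rubber sleeve, 60 mm outer diameter, 45 mm high, loose on the cradle's -x side.
There are look-alikes about, which are no part of the job. Of the things shaped like the part that bears plate_mid, the aluminium one is meant. Several things look just like the cradle: the one meant starts farthest to the robot's left.

How it is judged:
By the outcome, as a careful person would: the job done as asked, in the order asked, and still so for the second after the job is handed in, with the robot touching nothing.
It also fails if it takes over 64 s, if anything falls off the work surface, if the arm or the gripper's body presses on something with over 40 N, if the wrist force passes 120 N, or if a joint passes its speed limit or range.

## Working session

There is one attempt and no reset: what is moved stays moved. The work goes in short steps, Python scripts to look and compute and a tool call to move; the robot and the scene stay as the last step left them, time stands still between calls to the robot, and variables do not carry over. Pictures are saved under pics/ and viewed, about 8 in all and at most 12, crops included, and the job is handed in when it is done.

Besides the shell and the picture viewer there is one more tool, called after ">>>" by a JSON object that holds its "name" and its "arguments", one argument or row to a line. jog_arm: Moves the arm, as the interface text tells. Its arguments: {"type":"object","properties":{"commands":{"type":"array","items":{"type":"object","properties":{"x":{"type":"number"},"y":{"type":"number"},"z":{"type":"number"},"yaw":{"type":"number"}}}},"jaw":{"type":"number"}},"required":["commands"]}

```bash
mkdir -p pics; cat > h.py <<'E'
import numpy as np, cv2
from plant import manip
def grab(n,f):
    p,d=manip.grab_frame(n); cv2.imwrite('pics/'+f+'.png',p[:,:,::-1]); np.savez('pics/'+f+'.npz',d=d,p=p); return p,d
def cloud(n,d):
    c=manip.camera_model(n); v,u=np.mgrid[:d.shape[0],:d.shape[1]]
    P=np.stack([(u-c['cx'])/c['fx']*d,(v-c['cy'])/c['fy']*d,d,np.ones_like(d)],-1)
    W=(P@np.array(c['world_from_camera']).T)[...,:3]; W[d==0]=np.nan; return W
def px(n,X):
    c=manip.camera_model(n); q=np.linalg.inv(np.array(c['world_from_camera']))@np.append(X,1)
    return c['fx']*q[0]/q[2]+c['cx'],c['fy']*q[1]/q[2]+c['cy']
E
python3 - <<'E'
from h import *
for n in('top','side'):
    p,d=grab(n,n+'0'); print(n,np.round(manip.camera_model(n)['world_from_camera'],3).tolist(),manip.camera_model(n)['fx'])
s=manip.read_state(); print(s)
E
```

```text
top [[-0.021, -0.997, 0.078, 0.461], [-1.0, 0.021, 0.001, 0.023], [-0.003, -0.078, -0.997, 1.336], [0.0, 0.0, 0.0, 1.0]] 492.3369201837516
side [[0.835, -0.298, 0.463, 0.019], [-0.55, -0.464, 0.695, -0.813], [0.008, -0.834, -0.551, 0.754], [0.0, 0.0, 0.0, 1.0]] 480.12599768470636
{'clock': 0.1, 'qpos': array([ 1.11152011e+00,  2.07341575e-01,  1.54279939e+00, -8.85084123e-06,
        1.39348475e+00, -1.50473876e-01]), 'dq': array([-0.00181076, -0.00156803, -0.00124238, -0.00019058,  0.00066859,
       -0.0007855 ]), 'joint_efforts': array([-1.44323189e-03, -3.84091902e+01, -2.92550200e+01, -4.22726007e-04,
        4.79428141e-03, -1.69681238e-05]), 'tcp_pos': array([0.17445125, 0.54719388, 0.23024356]), 'eef_rot': array([-1.34057909, -0.9774194 ,  0.98040416]), 'ft_force': array([-0.46871378,  0.30832902,  0.05332472]), 'ft_torque': array([0.01775529, 0.01917098, 0.03796056]), 'width': 0.08526035704268137}
```

View pics/top0.png

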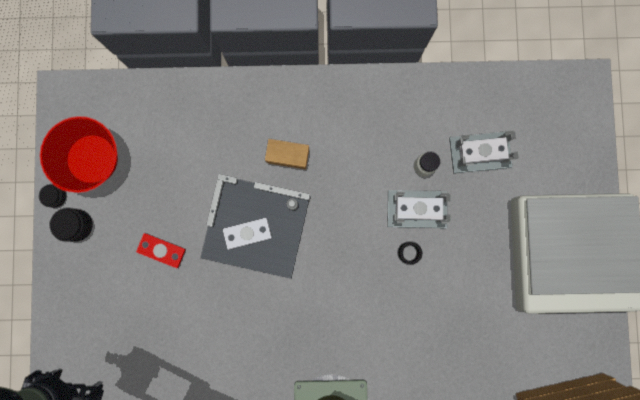

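View pics/side0.png

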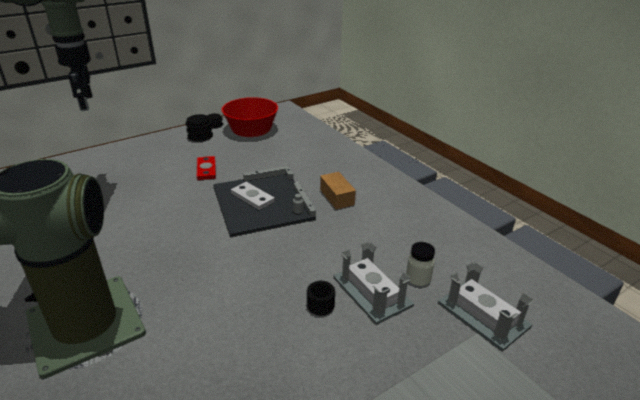

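The top view shows two cradles, at (420,209) and (485,150). The robot's left is image-left, so (420,209) is the one meant, with the sleeve at (410,253) and the jar at (428,163) beside it. There are two plates: the aluminium one at (247,233) on the jig deck, and a red look-alike at (160,250). Mandrel is at (292,204) and the carton at (287,153).

```bash
cat >> h.py <<'E'
def onplane(n,uv,z):
    c=manip.camera_model(n); T=np.array(c['world_from_camera']); uv=np.atleast_2d(uv).astype(float)
    r=np.c_[(uv[:,0]-c['cx'])/c['fx'],(uv[:,1]-c['cy'])/c['fy'],np.ones(len(uv))]@T[:3,:3].T
    return (T[:3,3]+r*((z-T[2,3])/r[:,2])[:,None])[:,:2]
def rect(n,m,z,k=4):
    m=cv2.resize(m.astype(np.float32),None,fx=k,fy=k,interpolation=cv2.INTER_LINEAR)>.5
    cs,_=cv2.findContours(m.astype(np.uint8),cv2.RETR_EXTERNAL,cv2.CHAIN_APPROX_NONE)
    c=max(cs,key=cv2.contourArea)[:,0,:]
    w=onplane(n,(c+.5)/k-.5,z)*1000
    r=cv2.minAreaRect(w.astype(np.float32)); b=cv2.boxPoints(r)
    return np.array(r[0]),r[1],b
def yaw_of_long(b):
    e=[b[1]-b[0],b[2]-b[1]]; l=max(e,key=np.linalg.norm); l=l*np.sign(l[1]); return np.arctan2(-l[0],l[1])
E
python3 - <<'E'
from h import *
z=np.load('pics/top0.npz'); p,d=z['p'],z['d']; W=cloud('top',d); H=W[...,2]*1000
g=p.min(2).astype(int); sp=p.max(2).astype(int)-g
def box(m,u0,u1,v0,v1):
    o=np.zeros_like(m); o[v0:v1,u0:u1]=m[v0:v1,u0:u1]; return o
def show(name,m,z):
    c,s,b=rect('top',m,z); print(name,c.round(1),np.round(s,1),'yaw',round(yaw_of_long(b),3))
print(p[233,232],p[185,215],p[220,250],p[209,395],p[150,485],H[233,235],H[240,220],H[205,292])
plate=(H>20)&(H<40)
show('plateH',box(plate,222,275,215,252),.028)
show('plateC',box(g>130,222,275,215,252),.028)
show('deck',box((p.max(2)<75),195,315,175,285),.012)
show('cradle stackH',box((H>36)&(H<50),390,450,193,225),.042)
show('cradle base',box((H>5),385,455,190,230),.010)
show('cradle stackC',box(g>130,390,450,193,225),.042)
fen=box((H>24)&(H<45),200,312,174,228)&~box(plate,222,275,215,252)
show('fenceH',box(fen,200,312,174,200),.032)
show('mandrel',box((H>45),282,302,195,213),.062)
show('carton',box(H>35,260,315,135,172),.05)
show('jar',box(H>60,410,445,145,180),.085)
show('sleeve',box(H>30,395,425,238,268),.045)
c=cv2.resize(p[140:285,190:460,::-1],None,fx=2.9,fy=2.9,interpolation=cv2.INTER_CUBIC); cv2.imwrite('pics/crop1.png',c)
E
```

```text
[200 203 207] [140 139 138] [91 93 99] [120 125 125] [158 159 158] 27.55785030070035 9.538523298226576 61.80099906298331
plateH [491.1 214.2] [ 58.1 122.3] yaw 0.234
plateC [490.1 214.3] [ 59.7 122.9] yaw 0.232
deck [578.7 290.1] [ 5.6 51.9] yaw 1.339
cradle stackH [ 549.  -246.7] [125.8  62.8] yaw -0.041
cradle base [ 546.2 -249.1] [174.5 104.5] yaw -0.032
cradle stackC [ 545.1 -249.1] [131.4  83.8] yaw -0.021
fenceH [601.6 120.2] [151.7  17.5] yaw -0.241
mandrel [564.8  91.3] [28.8 28.8] yaw -0.481
carton [700.1 103.7] [112.6  64.1] yaw -0.182
jar [ 663.  -263.1] [52.1 58.9] yaw 0.519
sleeve [ 431.7 -215.6] [62.1 59.1] yaw -0.021
```

View pics/crop1.png

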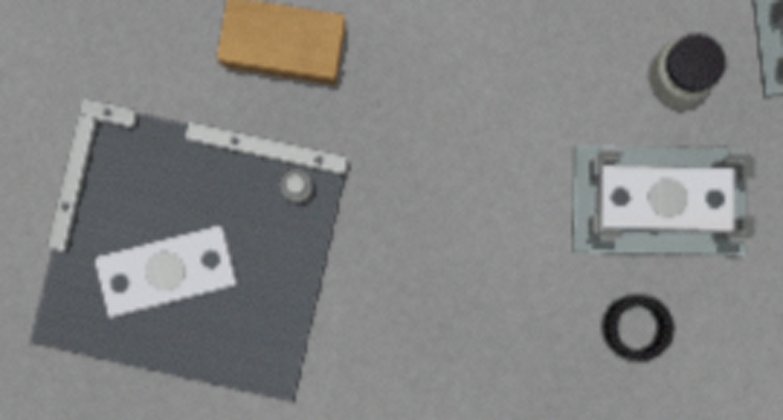

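The crop confirms the target: aluminium plate at crop (165,271), fences along the top and left of the deck with the finger gap at crop (160,118), mandrel at (296,185), and the meant cradle at (667,198) between the jar and the sleeve.

```bash
python3 - <<'E'
from h import *
z=np.load('pics/top0.npz'); p=z['p']; g=p.min(2).astype(int)
def box(m,u0,u1,v0,v1):
    o=np.zeros_like(m); o[v0:v1,u0:u1]=m[v0:v1,u0:u1]; return o
c,s,b=rect('top',box(cv2.medianBlur(p,3).max(2)<114,198,312,172,282),.012)
print('deck',c,s); e=b-c; print(b.round(1))
# long axis (250) = jig y
ya=yaw_of_long(b); print('yaw',ya)
R=lambda a:np.array([[np.cos(a),-np.sin(a)],[np.sin(a),np.cos(a)]])
o=c-R(ya)@[-15,0]; print('jig o',o,'home',o+R(ya)@[57,50])
for t in(165,175,185):
    c,s,b=rect('top',box(g>t,395,447,193,225),.042); print('stack',c.round(1),np.round(s,1),round(yaw_of_long(b),3))
    c,s,b=rect('top',box(g>t,222,275,215,252),.028); print('plate',c.round(1),np.round(s,1),round(yaw_of_long(b),3), 'jigframe',R(ya).T@(c-o))
for q in([564.8,91.3],[700.1,103.7]): print(R(ya).T@(np.array(q)-o))
# fence tops check
fm=box(g>150,198,312,172,232)&~box(g>0,222,280,210,252)
v,u=np.nonzero(fm); w=(onplane('top',np.c_[u,v],.032)*1000-o)@R(ya)
L=w[(w[:,1]<20)&(w[:,1]>-110)&(w[:,0]>75)]; E=w[(w[:,0]<70)&(w[:,0]>-30)&(w[:,1]>90)]
print('long fence centre x (92.5):',L[:,0].mean(),'end y (117.5):',E[:,1].mean(), 'slopes',np.polyfit(L[:,1],L[:,0],1)[0],np.polyfit(E[:,0],E[:,1],1)[0])
from scipy.spatial.transform import Rotation as Ro
s=manip.read_state(); print(Ro.from_rotvec(s['eef_rot']).as_matrix().round(4))
E
```

```text
deck [507.6781311  193.10716248] (253.24490356445312, 231.44735717773438)
[[364.4  98.8]
 [588.8  42. ]
 [650.9 287.5]
 [426.6 344.3]]
yaw -0.24794053
jig o [522.21942955 189.42604272] home [589.74676284 223.90878248]
stack [ 547.5 -245.3] [118.   57.3] -0.041
plate [490.8 214.5] [ 56.9 120.4] 0.231 jigframe [-36.58388626  16.6296317 ]
stack [ 547.3 -245.3] [118.2  55.9] -0.046
plate [490.7 214.7] [ 56.1 119.7] 0.235 jigframe [-36.7566897   16.81122224]
stack [ 546.9 -245.4] [117.9  54.9] -0.033
plate [490.1 214.6] [ 54.3 119.7] 0.232 jigframe [-37.32264351  16.53727691]
[ 65.35936649 -84.67572625]
[193.4788195  -39.45121934]
long fence centre x (92.5): 94.5488451640349 end y (117.5): 119.38716910087946 slopes -0.011058952322022654 0.007684774560422544
[[ 3.039e-01 -9.000e-04 -9.527e-01]
 [ 9.527e-01 -1.800e-03  3.039e-01]
 [-2.000e-03 -1.000e+00  3.000e-04]]
```

```bash
cat >> h.py <<'E'
def delta(x,y,z,phi):
    from scipy.spatial.transform import Rotation as Ro
    s=manip.read_state(); M=Ro.from_rotvec(s['eef_rot']).as_matrix()
    dx=M.T@(np.array([x,y,z])-s['tcp_pos']*1000); a=np.arctan2(M[1,0],M[0,0])
    yaw=-(phi-a); yaw=(yaw+np.pi)%(2*np.pi)-np.pi
    print('t %.2f tcp'%s['clock'],(s['tcp_pos']*1000).round(1),'ang %.3f'%a,'tilt',M[2].round(3),'w %.1f'%(s['width']*1000),'F',s['ft_force'].round(1),'q6 %.2f'%s['qpos'][5])
    print('delta x y z',dx.round(1),'yaw %.3f'%yaw)
E
python3 -c "
from h import *
delta(490.5,214.5,100,.233)"
```

```text
t 0.10 tcp [174.5 547.2 230.2] ang 1.262 tilt [-0.002 -1.     0.   ] w 85.3 F [-0.5  0.3  0.1] q6 -0.15
delta x y z [-220.6  130.6 -402.2] yaw 1.029
```

>>> {"name": "jog_arm", "arguments": {
  "commands": [
    {"x": -18, "z": -33, "y": 5, "yaw": 0.1},
    {"x": -36, "z": -66, "y": 12, "yaw": 0.2},
    {"x": -54, "z": -99, "y": 20, "yaw": 0.31},
    {"x": -72, "z": -132, "y": 28, "yaw": 0.42},
    {"x": -90, "z": -165, "y": 36, "yaw": 0.53}
  ],
  "jaw": -1
}}

```text
clock: 0.52
tcp_pos: [0.3051, 0.4104, 0.1945]
eef_rot: [-1.495, -0.569, 0.569]
ft_force: [-0.2, 0.8, 0.0]
width: 0.0852
```

```bash
python3 -c "
from h import *
delta(490.5,214.5,100,.233)"
```

```text
t 0.52 tcp [305.1 410.4 194.5] ang 0.727 tilt [-0.001 -1.    -0.   ] w 85.2 F [-0.2  0.8  0. ] q6 0.03
delta x y z [   8.3   94.5 -269.6] yaw 0.494
```

>>> {"name": "jog_arm", "arguments": {
  "commands": [
    {"x": 2, "z": -35, "y": 14, "yaw": 0.1},
    {"x": 4, "z": -70, "y": 28, "yaw": 0.2},
    {"x": 6, "z": -105, "y": 42, "yaw": 0.3},
    {"x": 8, "z": -140, "y": 56, "yaw": 0.4},
    {"x": 8, "z": -175, "y": 70, "yaw": 0.494}
  ]
}}

```text
clock: 0.93
tcp_pos: [0.4284, 0.2856, 0.1244]
eef_rot: [-1.563, -0.183, 0.183]
ft_force: [0.4, 0.5, -0.2]
width: 0.0852
```

```bash
python3 -c "
from h import *
delta(490.5,214.5,60,.233)"
```

```text
t 0.93 tcp [428.4 285.6 124.4] ang 0.233 tilt [-0. -1.  0.] w 85.2 F [ 0.4  0.5 -0.2] q6 0.19
delta x y z [ 44.   64.4 -83.6] yaw 0.000
```

>>> {"name": "jog_arm", "arguments": {
  "commands": [
    {"x": 15, "z": -28, "y": 15},
    {"x": 30, "z": -56, "y": 30},
    {"x": 44, "z": -83.6, "y": 45},
    {"x": 44, "z": -83.6, "y": 64},
    {"x": 44, "z": -83.6, "y": 64}
  ]
}}

```text
validation failed for argument at $.co...
```

```bash
python3 -c "
from h import *
delta(490.5,214.5,11,.233)
p,d=grab('side','side1'); W=cloud('side',d)
u,v=map(int,px('side',np.array([.49,.2145,.06]))); print(u,v)
cv2.imwrite('pics/s1.png',cv2.resize(p[v-60:v+60,u-75:u+75,::-1],None,fx=5,fy=5,interpolation=cv2.INTER_CUBIC))"
```

```text
t 0.93 tcp [428.4 285.6 124.4] ang 0.233 tilt [-0. -1.  0.] w 85.2 F [ 0.4  0.5 -0.2] q6 0.19
delta x y z [ 44.  113.4 -83.6] yaw 0.000
250 182
```

View pics/s1.png

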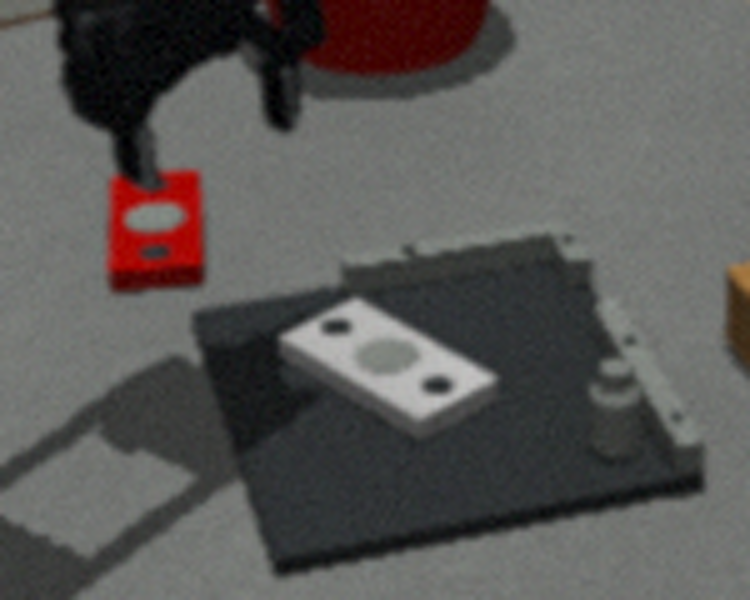

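The call was refused, so the arm has not moved; the picture shows the gripper still short of the plate at crop (390,365). I'll retry with every field given.

>>> {"name": "jog_arm", "arguments": {
  "commands": [
    {"x": 15, "y": 15, "z": -28, "yaw": 0},
    {"x": 30, "y": 30, "z": -56, "yaw": 0},
    {"x": 44, "y": 45, "z": -84, "yaw": 0},
    {"x": 44, "y": 64, "z": -84, "yaw": 0},
    {"x": 44, "y": 64, "z": -84, "yaw": 0}
  ]
}}

```text
clock: 1.4
tcp_pos: [0.4877, 0.2136, 0.0575]
eef_rot: [-1.564, -0.178, 0.191]
ft_force: [-2.0, -0.9, -0.7]
width: 0.0857
```

```bash
python3 -c "
from h import *
delta(490.5,214.5,10,.233)
p,d=grab('side','side1')
u,v=map(int,px('side',np.array([.49,.2145,.06])))
cv2.imwrite('pics/s2.png',cv2.resize(p[v-60:v+60,u-75:u+75,::-1],None,fx=5,fy=5,interpolation=cv2.INTER_CUBIC))"
```

```text
t 1.40 tcp [487.7 213.6  57.5] ang 0.235 tilt [-0.008 -1.    -0.   ] w 85.7 F [-2.  -0.9 -0.7] q6 0.02
delta x y z [ 3.3 47.4  0.2] yaw 0.002
```

View pics/s2.png

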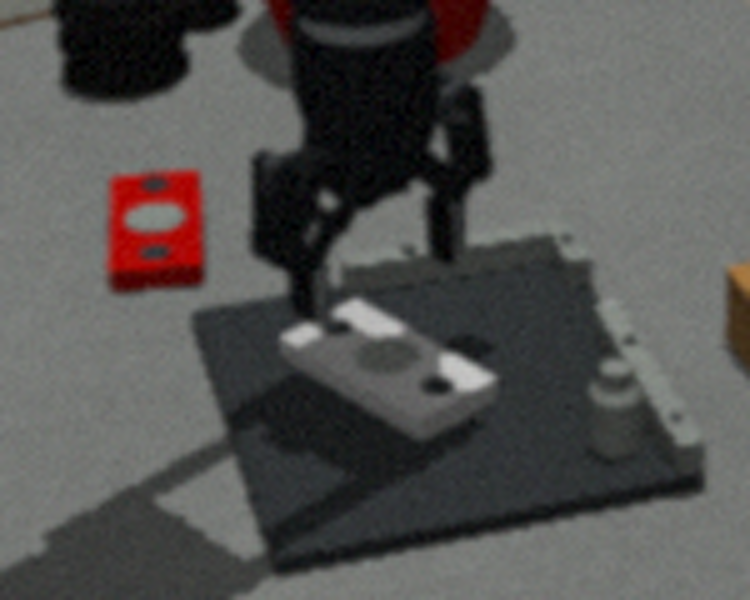

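Gripper straddles the plate, fingers at crop (305,300) and (447,240). Descending.

>>> {"name": "jog_arm", "arguments": {
  "commands": [
    {"x": 0, "y": 20, "z": 0, "yaw": 0},
    {"x": 0, "y": 38, "z": 0, "yaw": 0},
    {"x": 0, "y": 44, "z": 0, "yaw": 0},
    {"x": 0, "y": 44, "z": 0, "yaw": 0},
    {"x": 0, "y": 44, "z": 0, "yaw": 0}
  ]
}}

```text
clock: 1.87
tcp_pos: [0.4899, 0.2166, 0.0179]
eef_rot: [-1.563, -0.188, 0.188]
ft_force: [0.2, -0.5, -0.1]
width: 0.0854
```

```bash
python3 -c "
from h import *
delta(490.5,214.5,10,.233)"
```

```text
t 1.87 tcp [489.9 216.6  17.9] ang 0.239 tilt [ 0. -1.  0.] w 85.4 F [ 0.2 -0.5 -0.1] q6 0.02
delta x y z [ 0.1  7.9 -2.2] yaw 0.006
```

>>> {"name": "jog_arm", "arguments": {
  "commands": [
    {"x": 0, "y": 3, "z": -1, "yaw": 0},
    {"x": 0, "y": 6, "z": -2, "yaw": 0},
    {"x": 0, "y": 7, "z": -2, "yaw": 0},
    {"x": 0, "y": 7, "z": -2, "yaw": 0},
    {"x": 0, "y": 7, "z": -2, "yaw": 0}
  ]
}}

```text
clock: 2.28
tcp_pos: [0.4907, 0.2139, 0.0105]
eef_rot: [-1.563, -0.187, 0.187]
ft_force: [-0.0, 0.0, -0.9]
width: 0.0851
```

>>> {"name": "jog_arm", "arguments": {
  "commands": [
    {"x": 0, "y": 0, "z": 0, "yaw": 0},
    {"x": 0, "y": 0, "z": 0, "yaw": 0},
    {"x": 0, "y": 0, "z": 0, "yaw": 0},
    {"x": 0, "y": 0, "z": 0, "yaw": 0},
    {"x": 0, "y": 0, "z": 0, "yaw": 0}
  ],
  "jaw": 0.1
}}

```text
clock: 2.7
tcp_pos: [0.4907, 0.2139, 0.0107]
eef_rot: [-1.563, -0.187, 0.187]
ft_force: [-1.4, -0.4, 4.2]
width: 0.0545
```

```bash
python3 -c "
from h import *
delta(490.5,214.5,10,.233)"
```

```text
t 2.70 tcp [490.7 213.9  10.7] ang 0.238 tilt [ 0. -1. -0.] w 54.5 F [-1.4 -0.4  4.2] q6 0.01
delta x y z [-0.   0.7  0.6] yaw 0.005
```

>>> {"name": "jog_arm", "arguments": {
  "commands": [
    {"x": 0, "y": 0, "z": 0, "yaw": 0.06},
    {"x": 0, "y": 0, "z": 0, "yaw": 0.16},
    {"x": 0, "y": 0, "z": 0, "yaw": 0.28},
    {"x": 0, "y": 0, "z": 0, "yaw": 0.4},
    {"x": 0, "y": 0, "z": 0, "yaw": 0.48}
  ]
}}

```text
clock: 3.12
tcp_pos: [0.491, 0.2134, 0.0107]
eef_rot: [-1.563, 0.193, -0.194]
ft_force: [-1.4, -2.4, 4.4]
width: 0.0546
```

```bash
python3 -c "
from h import *
delta(531.3,233.5,10.5,-.242)
p,d=grab('side','side3'); u,v=map(int,px('side',np.array([.49,.2145,.03])))
cv2.imwrite('pics/s3.png',cv2.resize(p[v-60:v+60,u-75:u+75,::-1],None,fx=5,fy=5,interpolation=cv2.INTER_CUBIC))"
```

```text
t 3.12 tcp [491.  213.4  10.7] ang -0.246 tilt [ 0.001 -1.    -0.001] w 54.6 F [-1.4 -2.4  4.4] q6 0.50
delta x y z [34.2  0.2 29.3] yaw -0.004
```

View pics/s3.png

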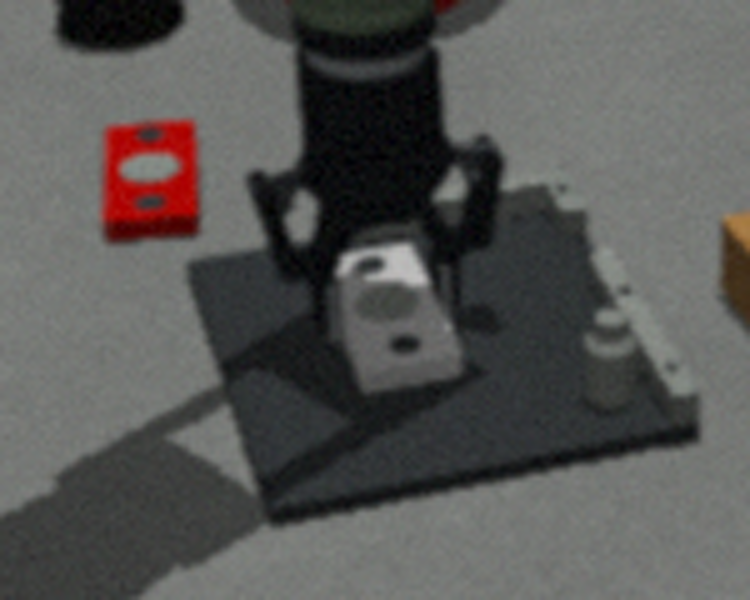

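The plate, crop (400,320), turned with the gripper and still lies flat. Next I slide it level with home.

>>> {"name": "jog_arm", "arguments": {
  "commands": [
    {"x": 4, "y": 0, "z": 5, "yaw": 0},
    {"x": 12, "y": 0, "z": 12, "yaw": 0},
    {"x": 22, "y": 0, "z": 20, "yaw": 0},
    {"x": 30, "y": 0, "z": 26, "yaw": 0},
    {"x": 34, "y": 0, "z": 28, "yaw": 0}
  ]
}}

```text
clock: 3.58
tcp_pos: [0.5297, 0.2331, 0.0107]
eef_rot: [-1.563, 0.191, -0.186]
ft_force: [-12.2, -3.2, 15.5]
width: 0.0542
```

>>> {"name": "jog_arm", "arguments": {
  "commands": [
    {"x": 5, "y": 0, "z": 0, "yaw": 0},
    {"x": 15, "y": 0, "z": 0, "yaw": 0},
    {"x": 27, "y": 0, "z": 0, "yaw": 0},
    {"x": 37, "y": 0, "z": 0, "yaw": 0},
    {"x": 42, "y": 0, "z": 0, "yaw": 0}
  ]
}}

```text
clock: 4.0
tcp_pos: [0.5705, 0.2236, 0.0107]
eef_rot: [-1.562, 0.191, -0.187]
ft_force: [-8.7, 1.1, 11.2]
width: 0.0542
```

```bash
python3 - <<'E'
from h import *
delta(591,225,10.5,-.242)
p,d=grab('top','top4')
u,v=map(int,px('top',np.array([.58,.22,.03])))
cv2.imwrite('pics/t4.png',cv2.resize(p[v-35:v+45,u-45:u+65,::-1],None,fx=7,fy=7,interpolation=cv2.INTER_CUBIC))
E
```

```text
t 4.00 tcp [570.5 223.6  10.7] ang -0.240 tilt [-0.003 -1.     0.001] w 54.2 F [-8.7  1.1 11.2] q6 0.47
delta x y z [19.5  0.1  6.3] yaw 0.002
```

View pics/t4.png

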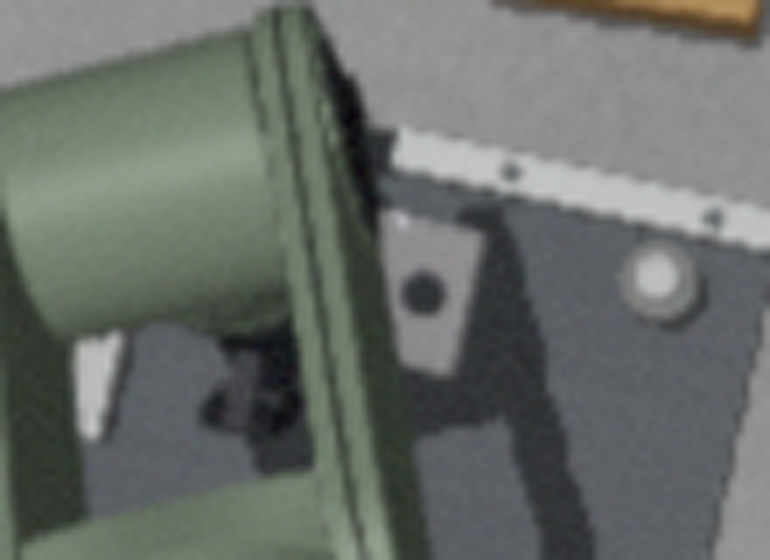

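The plate end, crop (430,295), is parallel to the long fence with ~20 mm to go, and the mandrel at (660,280) is untouched. Now I creep onto the long fence.

>>> {"name": "jog_arm", "arguments": {
  "commands": [
    {"x": 4, "y": 0, "z": 0, "yaw": 0},
    {"x": 9, "y": 0, "z": 0, "yaw": 0},
    {"x": 13, "y": 0, "z": 0, "yaw": 0},
    {"x": 15, "y": 0, "z": 0, "yaw": 0},
    {"x": 15, "y": 0, "z": 0, "yaw": 0}
  ]
}}

```text
clock: 4.47
tcp_pos: [0.5845, 0.2201, 0.0107]
eef_rot: [-1.562, 0.191, -0.186]
ft_force: [-5.9, 1.8, 8.3]
width: 0.0544
```

>>> {"name": "jog_arm", "arguments": {
  "commands": [
    {"x": 0.5, "y": 0, "z": 0, "yaw": 0},
    {"x": 1, "y": 0, "z": 0, "yaw": 0},
    {"x": 1.5, "y": 0, "z": 0, "yaw": 0},
    {"x": 2, "y": 0, "z": 0, "yaw": 0},
    {"x": 2, "y": 0, "z": 0, "yaw": 0}
  ]
}}

```text
clock: 4.88
tcp_pos: [0.5854, 0.2199, 0.0107]
eef_rot: [-1.562, 0.192, -0.185]
ft_force: [-8.2, 1.9, 10.2]
width: 0.0542
```

```bash
python3 - <<'E'
from h import *
delta(591,225,10.5,-.242)
E
```

```text
t 4.88 tcp [585.4 219.9  10.7] ang -0.240 tilt [-0.005 -1.     0.   ] w 54.2 F [-8.2  1.9 10.2] q6 0.46
delta x y z [4.2 0.2 6.3] yaw 0.002
```

>>> {"name": "jog_arm", "arguments": {
  "commands": [
    {"x": 0.5, "y": 0, "z": 0, "yaw": 0},
    {"x": 1, "y": 0, "z": 0, "yaw": 0},
    {"x": 1.5, "y": 0, "z": 0, "yaw": 0},
    {"x": 2, "y": 0, "z": 0, "yaw": 0},
    {"x": 2, "y": 0, "z": 0, "yaw": 0}
  ]
}}

```text
clock: 5.3
tcp_pos: [0.5869, 0.2196, 0.0107]
eef_rot: [-1.562, 0.193, -0.184]
ft_force: [-9.0, 1.8, 11.2]
width: 0.0546
```

>>> {"name": "jog_arm", "arguments": {
  "commands": [
    {"x": 0.5, "y": 0, "z": 0, "yaw": 0},
    {"x": 1, "y": 0, "z": 0, "yaw": 0},
    {"x": 1.5, "y": 0, "z": 0, "yaw": 0},
    {"x": 2, "y": 0, "z": 0, "yaw": 0},
    {"x": 2, "y": 0, "z": 0, "yaw": 0}
  ]
}}

```text
clock: 5.72
tcp_pos: [0.5869, 0.2196, 0.0108]
eef_rot: [-1.562, 0.196, -0.181]
ft_force: [-14.1, 3.4, 14.5]
width: 0.0541
```

```bash
python3 - <<'E'
from h import *
delta(591,225,10.5,-.242)
E
```

```text
t 5.72 tcp [586.9 219.6  10.8] ang -0.240 tilt [-0.009 -1.    -0.001] w 54.1 F [-14.1   3.4  14.5] q6 0.46
delta x y z [2.7 0.3 6.2] yaw 0.002
```

Long-fence contact (motion stopped, force rising). Now I slide towards the end fence.

>>> {"name": "jog_arm", "arguments": {
  "commands": [
    {"x": 0, "y": 0, "z": 1, "yaw": 0},
    {"x": 0, "y": 0, "z": 2, "yaw": 0},
    {"x": 0, "y": 0, "z": 3, "yaw": 0},
    {"x": 0, "y": 0, "z": 4, "yaw": 0},
    {"x": 0, "y": 0, "z": 4, "yaw": 0}
  ]
}}

```text
clock: 6.13
tcp_pos: [0.5869, 0.2196, 0.0108]
eef_rot: [-1.57, 0.197, -0.179]
ft_force: [-18.5, -8.2, 20.0]
width: 0.0545
```

>>> {"name": "jog_arm", "arguments": {
  "commands": [
    {"x": 0, "y": 0, "z": 0.5, "yaw": 0},
    {"x": 0, "y": 0, "z": 1, "yaw": 0},
    {"x": 0, "y": 0, "z": 1.5, "yaw": 0},
    {"x": 0, "y": 0, "z": 2, "yaw": 0},
    {"x": 0, "y": 0, "z": 2, "yaw": 0}
  ]
}}

```text
clock: 6.55
tcp_pos: [0.5869, 0.2196, 0.0108]
eef_rot: [-1.573, 0.198, -0.178]
ft_force: [-19.2, -12.9, 22.6]
width: 0.0542
```

>>> {"name": "jog_arm", "arguments": {
  "commands": [
    {"x": 0, "y": 0, "z": 0.5, "yaw": 0},
    {"x": 0, "y": 0, "z": 1, "yaw": 0},
    {"x": 0, "y": 0, "z": 1.5, "yaw": 0},
    {"x": 0, "y": 0, "z": 2, "yaw": 0},
    {"x": 0, "y": 0, "z": 2, "yaw": 0}
  ]
}}

```text
clock: 6.97
tcp_pos: [0.5868, 0.2196, 0.0108]
eef_rot: [-1.576, 0.2, -0.177]
ft_force: [-21.5, -18.0, 24.9]
width: 0.0544
```

```bash
python3 - <<'E'
from h import *
delta(591,225,10.5,-.242)
E
```

```text
t 6.97 tcp [586.8 219.6  10.8] ang -0.239 tilt [-0.013 -1.    -0.015] w 54.4 F [-21.5 -18.   24.9] q6 0.47
delta x y z [2.8 0.2 6.2] yaw 0.003
```

```bash
python3 - <<'E'
from h import *
p,d=grab('top','top5')
u,v=map(int,px('top',np.array([.58,.22,.03])))
print(u-45,v-35)
cv2.imwrite('pics/t5.png',cv2.resize(p[v-35:v+45,u-45:u+65,::-1],None,fx=7,fy=7,interpolation=cv2.INTER_CUBIC))
a=-.242;R=np.array([[np.cos(a),-np.sin(a)],[np.sin(a),np.cos(a)]])
h=np.array([590.5,224.7])
for q in([-28,-60],[28,-60]):
    w=h+R@q; U=px('top',np.array([*w/1000,.028])); print('expected corner crop',(np.array(U)-[u-45,v-35]+.5)*7)
E
```

```text
198 164
expected corner crop [449.89543693 330.35667979]
expected corner crop [483.35946839 187.51481836]
```

View pics/t5.png

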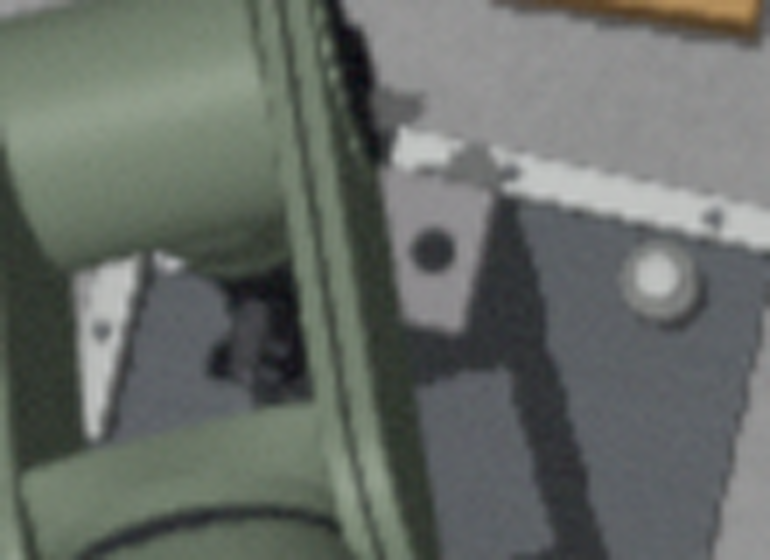

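The plate is on the long fence but its corner at crop (463,332) is ~5 mm short along y, against the expected (450,330). It is stuck by friction, so I ease the side load and downward pressure.

>>> {"name": "jog_arm", "arguments": {
  "commands": [
    {"x": -1, "y": -0.2, "z": -1, "yaw": 0},
    {"x": -2, "y": -0.4, "z": -2, "yaw": 0},
    {"x": -3, "y": -0.5, "z": -2, "yaw": 0},
    {"x": -3, "y": -0.5, "z": -2, "yaw": 0},
    {"x": -3, "y": -0.5, "z": -2, "yaw": 0}
  ]
}}

```text
clock: 7.43
tcp_pos: [0.5871, 0.2208, 0.0107]
eef_rot: [-1.57, 0.193, -0.184]
ft_force: [-9.5, -10.8, 12.3]
width: 0.0547
```

```bash
python3 - <<'E'
from h import *
delta(591,225,10.5,-.242)
E
```

```text
t 7.43 tcp [587.1 220.8  10.7] ang -0.240 tilt [-0.005 -1.    -0.008] w 54.7 F [ -9.5 -10.8  12.3] q6 0.47
delta x y z [2.8 0.2 5. ] yaw 0.002
```

>>> {"name": "jog_arm", "arguments": {
  "commands": [
    {"x": 0, "y": -0.3, "z": 0.5, "yaw": 0},
    {"x": 0, "y": -0.5, "z": 1, "yaw": 0},
    {"x": 0, "y": -0.5, "z": 1.5, "yaw": 0},
    {"x": 0, "y": -0.5, "z": 2, "yaw": 0},
    {"x": 0, "y": -0.5, "z": 2, "yaw": 0}
  ]
}}

```text
clock: 7.85
tcp_pos: [0.5877, 0.2231, 0.0108]
eef_rot: [-1.569, 0.193, -0.184]
ft_force: [-8.3, -8.9, 9.3]
width: 0.0547
```

>>> {"name": "jog_arm", "arguments": {
  "commands": [
    {"x": 0, "y": 0, "z": 0.5, "yaw": 0},
    {"x": 0, "y": 0, "z": 1, "yaw": 0},
    {"x": 0, "y": 0, "z": 1.5, "yaw": 0},
    {"x": 0, "y": 0, "z": 2, "yaw": 0},
    {"x": 0, "y": 0, "z": 2, "yaw": 0}
  ]
}}

```text
clock: 8.27
tcp_pos: [0.5879, 0.2241, 0.0107]
eef_rot: [-1.571, 0.194, -0.183]
ft_force: [-9.2, -11.6, 10.4]
width: 0.0546
```

```bash
python3 - <<'E'
from h import *
delta(591,225,10.5,-.242)
E
```

```text
t 8.27 tcp [587.9 224.1  10.7] ang -0.240 tilt [-0.006 -1.    -0.009] w 54.6 F [ -9.2 -11.6  10.4] q6 0.47
delta x y z [2.8 0.2 1.6] yaw 0.002
```

>>> {"name": "jog_arm", "arguments": {
  "commands": [
    {"x": 0, "y": -0.2, "z": 0.5, "yaw": 0},
    {"x": 0, "y": -0.2, "z": 1, "yaw": 0},
    {"x": 0, "y": -0.2, "z": 1.5, "yaw": 0},
    {"x": 0, "y": -0.2, "z": 2, "yaw": 0},
    {"x": 0, "y": -0.2, "z": 2, "yaw": 0}
  ]
}}

```text
clock: 8.68
tcp_pos: [0.5879, 0.2241, 0.0108]
eef_rot: [-1.574, 0.194, -0.182]
ft_force: [-10.0, -17.4, 12.7]
width: 0.0541
```

>>> {"name": "jog_arm", "arguments": {
  "commands": [
    {"x": 0, "y": 0, "z": 0.5, "yaw": 0},
    {"x": 0, "y": 0, "z": 1, "yaw": 0},
    {"x": 0, "y": 0, "z": 1.5, "yaw": 0},
    {"x": 0, "y": 0, "z": 2, "yaw": 0},
    {"x": 0, "y": 0, "z": 2, "yaw": 0}
  ]
}}

```text
clock: 9.1
tcp_pos: [0.5879, 0.2241, 0.0107]
eef_rot: [-1.578, 0.195, -0.181]
ft_force: [-11.6, -22.3, 14.9]
width: 0.0545
```

```bash
python3 - <<'E'
from h import *
delta(591,225,10.5,-.242)
E
```

```text
t 9.10 tcp [587.9 224.1  10.7] ang -0.239 tilt [-0.007 -1.    -0.016] w 54.5 F [-11.6 -22.3  14.9] q6 0.48
delta x y z [2.8 0.2 1.6] yaw 0.003
```

>>> {"name": "jog_arm", "arguments": {
  "commands": [
    {"x": -0.5, "y": -0.3, "z": 0, "yaw": 0},
    {"x": -1, "y": -0.6, "z": 0, "yaw": 0},
    {"x": -1, "y": -0.6, "z": 0, "yaw": 0},
    {"x": -1, "y": -0.6, "z": 0, "yaw": 0},
    {"x": -1, "y": -0.6, "z": 0, "yaw": 0}
  ]
}}

```text
clock: 9.52
tcp_pos: [0.5879, 0.2242, 0.0108]
eef_rot: [-1.577, 0.194, -0.183]
ft_force: [-8.1, -22.2, 9.2]
width: 0.0546
```

```bash
python3 - <<'E'
from h import *
delta(591,225,10.5,-.242)
p,d=grab('top','top6')
u,v=198,164
cv2.imwrite('pics/t6.png',cv2.resize(p[v:v+80,u:u+110,::-1],None,fx=7,fy=7,interpolation=cv2.INTER_CUBIC))
# plate end brightness edge along image rows, relative to top5
q=np.load('pics/top5.npz')['p']
for r in (195,200,205): print(p[r,255:272].mean(1).round().astype(int), q[r,255:272].mean(1).round().astype(int))
E
```

```text
t 9.52 tcp [587.9 224.2  10.8] ang -0.240 tilt [-0.005 -1.    -0.016] w 54.6 F [ -8.1 -22.2   9.2] q6 0.48
delta x y z [2.8 0.2 1.6] yaw 0.002
[138 137 137 131 134 140 143 142 143 143 115  75  58  53  56  84  95] [141 141 139 140 140 141 139 144 144 142 143 141 104  70  53  51  56]
[ 89  56  53  55  54  69 116 138 142 114  73  56  51  51  46  54  63] [134 110  72  56  52  53  51  68 128 142 141 107  65  54  54  54  49]
[141 142 139 141 140 138 139 137 100  64  52  52  54  50  52  55  55] [128 137 142 140 141 140 140 140 141 137  97  60  51  50  52  50  49]
```

View pics/t6.png

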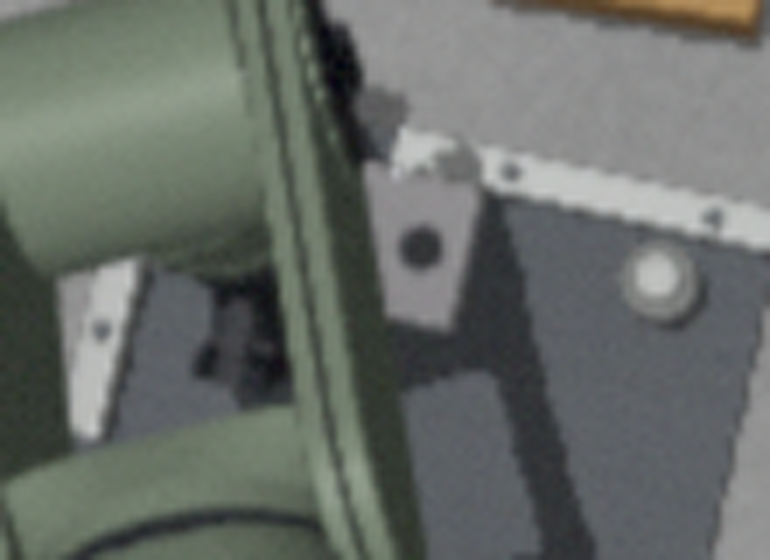

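The corner has reached the expected (450,330) and the end force stays at 22 N with less downward load, so the plate is against both fences. Letting go.

>>> {"name": "jog_arm", "arguments": {
  "commands": [
    {"x": 0, "y": 0, "z": -1, "yaw": 0},
    {"x": 0, "y": 0, "z": -2, "yaw": 0},
    {"x": 0, "y": 0, "z": -2, "yaw": 0},
    {"x": 0, "y": 0, "z": -2, "yaw": 0},
    {"x": 0, "y": 0, "z": -2, "yaw": 0}
  ]
}}

```text
clock: 9.98
tcp_pos: [0.5879, 0.2241, 0.0107]
eef_rot: [-1.574, 0.193, -0.184]
ft_force: [-6.3, -16.7, 7.0]
width: 0.0545
```

>>> {"name": "jog_arm", "arguments": {
  "commands": [
    {"x": 0, "y": 0, "z": 0, "yaw": 0},
    {"x": 0, "y": 0, "z": 0, "yaw": 0},
    {"x": 0, "y": 0, "z": 0, "yaw": 0},
    {"x": 0, "y": 0, "z": 0, "yaw": 0},
    {"x": 0, "y": 0, "z": 0, "yaw": 0}
  ],
  "jaw": -1
}}

```text
clock: 10.4
tcp_pos: [0.5906, 0.231, 0.0121]
eef_rot: [-1.562, 0.189, -0.19]
ft_force: [-0.3, 0.5, 1.3]
width: 0.0855
```

>>> {"name": "jog_arm", "arguments": {
  "commands": [
    {"x": 0, "y": -10, "z": 0, "yaw": 0},
    {"x": 0, "y": -35, "z": 0, "yaw": 0},
    {"x": 0, "y": -70, "z": 0, "yaw": 0},
    {"x": 0, "y": -100, "z": 0, "yaw": 0},
    {"x": 0, "y": -110, "z": 0, "yaw": 0}
  ]
}}

```text
clock: 10.82
tcp_pos: [0.5942, 0.2318, 0.1289]
eef_rot: [-1.559, 0.181, -0.197]
ft_force: [1.2, 0.6, 1.1]
width: 0.0855
```

```bash
python3 - <<'E'
from h import *
delta(588.5,224.5,8.5,-.242)
p,d=grab('top','top7'); ps,_=grab('side','side7')
u,v=map(int,px('side',np.array([.57,.2,.02])))
cv2.imwrite('pics/s7.png',cv2.resize(ps[v-55:v+55,u-75:u+75,::-1],None,fx=5,fy=5,interpolation=cv2.INTER_CUBIC))
E
```

```text
t 10.82 tcp [594.2 231.8 128.9] ang -0.241 tilt [ 0.01  -1.     0.005] w 85.5 F [1.2 0.6 1.1] q6 0.48
delta x y z [ -4.9 120.4  -9.1] yaw 0.001
```

View pics/s7.png

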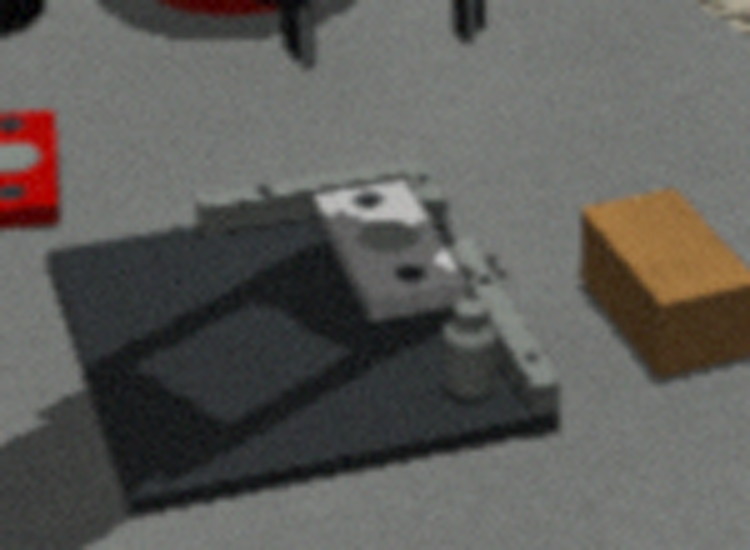

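The plate sits in the corner at crop (390,250) against both fences. The mandrel at (468,350) still stands where it was. Now I return for the lifting grip.

>>> {"name": "jog_arm", "arguments": {
  "commands": [
    {"x": -0.5, "y": 10, "z": -3, "yaw": 0},
    {"x": -0.5, "y": 35, "z": -7, "yaw": 0},
    {"x": -0.5, "y": 65, "z": -7, "yaw": 0},
    {"x": -0.5, "y": 78, "z": -7, "yaw": 0},
    {"x": -0.5, "y": 78, "z": -7, "yaw": 0}
  ]
}}

```text
clock: 11.33
tcp_pos: [0.5819, 0.2221, 0.0364]
eef_rot: [-1.567, 0.201, -0.179]
ft_force: [-1.1, -1.0, -0.1]
width: 0.0855
```

>>> {"name": "jog_arm", "arguments": {
  "commands": [
    {"x": 0, "y": 10, "z": 0, "yaw": 0},
    {"x": 0, "y": 20, "z": 0, "yaw": 0},
    {"x": 0, "y": 28, "z": 0, "yaw": 0},
    {"x": 0, "y": 32, "z": 0, "yaw": 0},
    {"x": 0, "y": 32, "z": 0, "yaw": 0}
  ]
}}

```text
clock: 11.75
tcp_pos: [0.5877, 0.2236, 0.0112]
eef_rot: [-1.563, 0.191, -0.189]
ft_force: [-0.3, -0.3, -0.4]
width: 0.0854
```

```bash
python3 - <<'E'
from h import *
delta(588.5,224.5,11.5,-.242)
E
```

```text
t 11.75 tcp [587.7 223.6  11.2] ang -0.242 tilt [-0.001 -1.    -0.001] w 85.4 F [-0.3 -0.3 -0.4] q6 0.47
delta x y z [ 0.6 -0.3  1. ] yaw 0.000
```

>>> {"name": "jog_arm", "arguments": {
  "commands": [
    {"x": 0, "y": 0, "z": 0, "yaw": 0},
    {"x": 0, "y": 0, "z": 0, "yaw": 0},
    {"x": 0, "y": 0, "z": 0, "yaw": 0},
    {"x": 0, "y": 0, "z": 0, "yaw": 0},
    {"x": 0, "y": 0, "z": 0, "yaw": 0}
  ],
  "jaw": 1
}}

```text
clock: 12.17
tcp_pos: [0.588, 0.2242, 0.0135]
eef_rot: [-1.562, 0.19, -0.189]
ft_force: [-3.2, 1.0, 5.0]
width: 0.0543
```

>>> {"name": "jog_arm", "arguments": {
  "commands": [
    {"x": 0, "y": -3, "z": 0, "yaw": 0},
    {"x": 0, "y": -8, "z": 0, "yaw": 0},
    {"x": 0, "y": -15, "z": 0, "yaw": 0},
    {"x": 0, "y": -24, "z": 0, "yaw": 0},
    {"x": 0, "y": -34, "z": 0, "yaw": 0}
  ]
}}

```text
clock: 12.58
tcp_pos: [0.588, 0.2236, 0.0465]
eef_rot: [-1.563, 0.191, -0.19]
ft_force: [0.0, 1.1, -3.2]
width: 0.054
```

>>> {"name": "jog_arm", "arguments": {
  "commands": [
    {"x": 0, "y": -14, "z": 0, "yaw": 0},
    {"x": 0, "y": -30, "z": 0, "yaw": 0},
    {"x": 0, "y": -50, "z": 0, "yaw": 0},
    {"x": 0, "y": -70, "z": 0, "yaw": 0},
    {"x": 0, "y": -80, "z": 0, "yaw": 0}
  ]
}}

```text
clock: 13.0
tcp_pos: [0.5904, 0.2243, 0.1307]
eef_rot: [-1.56, 0.185, -0.195]
ft_force: [1.0, -0.9, -3.4]
width: 0.054
```

```bash
python3 - <<'E'
from h import *
delta(547.3,-245.3,120,-.042)
p,d=grab('side','side8'); grab('top','top8')
u,v=map(int,px('side',np.array([.59,.22,.12])))
cv2.imwrite('pics/s8.png',cv2.resize(p[v-50:v+60,u-75:u+75,::-1],None,fx=5,fy=5,interpolation=cv2.INTER_CUBIC))
E
```

```text
t 13.00 tcp [590.4 224.3 130.7] ang -0.242 tilt [ 0.006 -1.     0.003] w 54.0 F [ 1.  -0.9 -3.4] q6 0.47
delta x y z [  70.6    9.7 -466.2] yaw -0.200
```

View pics/s8.png

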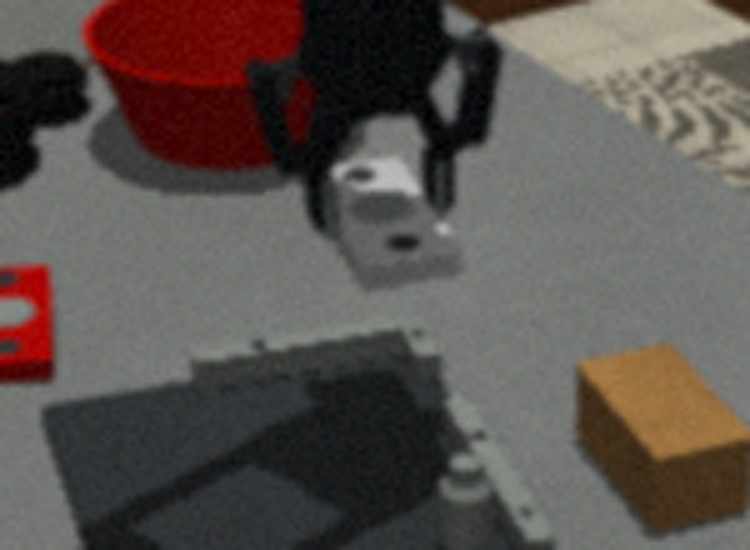

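Plate is held level, well clear of the jig. Next I refine the cradle pose from both cameras.

```bash
python3 - <<'E'
from h import *
def box(m,u0,u1,v0,v1):
    o=np.zeros_like(m); o[v0:v1,u0:u1]=m[v0:v1,u0:u1]; return o
# model fit: project plate rectangle, maximise contrast between inside and outside strip along edges
from scipy.optimize import minimize
def fit(n,img,x0,z,L=120,Wd=56):
    g=cv2.GaussianBlur(img.astype(np.float32).mean(2),(0,0),.7)
    s=np.linspace(-.8,.8,60)
    def val(P):
        c=manip.camera_model(n); Q=np.linalg.inv(np.array(c['world_from_camera']))@np.c_[P/1000,np.full(len(P),z),np.ones(len(P))].T
        return cv2.remap(g,(c['fx']*Q[0]/Q[2]+c['cx']).astype(np.float32),(c['fy']*Q[1]/Q[2]+c['cy']).astype(np.float32),cv2.INTER_LINEAR).ravel()
    def cost(q):
        x,y,a=q[0],q[1],q[2]/100; R=np.array([[np.cos(a),-np.sin(a)],[np.sin(a),np.cos(a)]]); t=0
        for d,sg in((-2.5,-1),(2.5,1)):
            l,w=L/2+d,Wd/2+d
            P=np.r_[np.c_[0*s+w,s*L/2],np.c_[0*s-w,s*L/2],np.c_[s*Wd/2,0*s+l],np.c_[s*Wd/2,0*s-l]]
            t+=sg*val(P@R.T+[x,y]).mean()
        return t
    r=minimize(cost,x0,method='Nelder-Mead',options=dict(initial_simplex=np.array(x0)+np.array([[0,0,0],[4,0,0],[0,4,0],[0,0,4]])))
    return r.x.round(2),r.fun
t0=np.load('pics/top0.npz')['p']; s0=np.load('pics/side0.npz')['p']; s7=np.load('pics/side7.npz')['p']
for n,i in(('top',t0),('side',s0)):
    print(n,'stack',fit(n,i,[547,-245,-4],.042),'plate0',fit(n,i,[490.7,214.5,23],.028))
E
```

```text
top stack (array([ 547.14, -245.03,   -4.91]), np.float64(-54.60459899902344)) plate0 (array([490.33, 214.42,  23.24]), np.float64(-73.94400024414062))
side stack (array([ 547.03, -246.05,   -3.35]), np.float64(-47.34541320800781)) plate0 (array([490.39, 212.99,  23.63]), np.float64(-48.26927947998047))
```

>>> {"name": "jog_arm", "arguments": {
  "commands": [
    {"x": 3, "y": -5, "z": -20, "yaw": 0},
    {"x": 8, "y": -10, "z": -50, "yaw": -0.03},
    {"x": 13, "y": -15, "z": -85, "yaw": -0.06},
    {"x": 18, "y": -15, "z": -120, "yaw": -0.08},
    {"x": 24, "y": -15, "z": -155, "yaw": -0.1}
  ]
}}

```text
clock: 13.52
tcp_pos: [0.5733, 0.0664, 0.1402]
eef_rot: [-1.568, 0.111, -0.109]
ft_force: [0.6, -0.0, -3.3]
width: 0.0541
```

```bash
python3 - <<'E'
from h import *
delta(547.3,-245.3,120,-.042)
E
```

```text
t 13.52 tcp [573.3  66.4 140.2] ang -0.140 tilt [-0.002 -1.    -0.   ] w 54.1 F [ 0.6 -0.  -3.3] q6 0.11
delta x y z [  17.8   20.3 -312.3] yaw -0.098
```

>>> {"name": "jog_arm", "arguments": {
  "commands": [
    {"x": 2, "y": 0, "z": -35, "yaw": -0.02},
    {"x": 4, "y": 0, "z": -70, "yaw": -0.04},
    {"x": 6, "y": 0, "z": -105, "yaw": -0.06},
    {"x": 8, "y": 0, "z": -140, "yaw": -0.08},
    {"x": 10, "y": 0, "z": -175, "yaw": -0.1}
  ]
}}

```text
clock: 13.93
tcp_pos: [0.5582, -0.1084, 0.1398]
eef_rot: [-1.57, 0.034, -0.031]
ft_force: [1.3, 0.5, -3.2]
width: 0.0539
```

>>> {"name": "jog_arm", "arguments": {
  "commands": [
    {"x": 0, "y": 0, "z": -35, "yaw": 0},
    {"x": 0, "y": 0, "z": -65, "yaw": 0},
    {"x": 0, "y": 0, "z": -95, "yaw": 0},
    {"x": 0, "y": 0, "z": -115, "yaw": 0},
    {"x": 0, "y": 0, "z": -125, "yaw": 0}
  ]
}}

```text
clock: 14.35
tcp_pos: [0.5532, -0.2348, 0.1399]
eef_rot: [-1.571, 0.037, -0.034]
ft_force: [-0.1, 0.1, -3.6]
width: 0.0541
```

```bash
python3 - <<'E'
from h import *
delta(547.1,-245.5,100,-.041)
E
```

```text
t 14.35 tcp [ 553.2 -234.8  139.9] ang -0.045 tilt [-0.002 -1.    -0.   ] w 54.1 F [-0.1  0.1 -3.6] q6 -0.50
delta x y z [ -5.6  39.9 -11. ] yaw -0.004
```

>>> {"name": "jog_arm", "arguments": {
  "commands": [
    {"x": -3, "y": 8, "z": -5, "yaw": 0},
    {"x": -5.5, "y": 18, "z": -10, "yaw": 0},
    {"x": -5.5, "y": 26, "z": -11, "yaw": 0},
    {"x": -5.5, "y": 30, "z": -11, "yaw": 0},
    {"x": -5.5, "y": 30, "z": -11, "yaw": 0}
  ]
}}

```text
clock: 14.77
tcp_pos: [0.5468, -0.2405, 0.1084]
eef_rot: [-1.568, 0.035, -0.029]
ft_force: [-0.5, -0.1, -3.8]
width: 0.0546
```

>>> {"name": "jog_arm", "arguments": {
  "commands": [
    {"x": 0, "y": 0, "z": 0, "yaw": 0},
    {"x": 0, "y": 0, "z": 0, "yaw": 0},
    {"x": 0, "y": 0, "z": 0, "yaw": 0},
    {"x": 0, "y": 0, "z": 0, "yaw": 0},
    {"x": 0, "y": 0, "z": 0, "yaw": 0}
  ]
}}

```text
clock: 15.18
tcp_pos: [0.5488, -0.2428, 0.1117]
eef_rot: [-1.571, 0.032, -0.033]
ft_force: [-0.0, -0.4, -4.6]
width: 0.0546
```

```bash
python3 - <<'E'
from h import *
delta(547.1,-245.5,100,-.041)
z=manip.read_state()['tcp_pos'][2]
p,d=grab('side','side9'); t,_=grab('top','top9')
W=cloud('side',d)*1000; 
sel=(abs(W[...,0]-547)<60)&(abs(W[...,1]+250)<75)&(abs(W[...,2]-(z*1000+14))<9)
hs=W[sel]; print(len(hs),np.median(hs,0), np.percentile(hs[:,1],[1,5]),np.percentile(hs[:,2],[10,50,90]))
img=p.copy()
# outline of predicted plate at TCP (yellow), predicted 20 mm squares on stack
a=-.043;R=np.array([[np.cos(a),-np.sin(a)],[np.sin(a),np.cos(a)]])
tc=manip.read_state()['tcp_pos']
k=5; u0,v0=map(int,np.array(px('side',np.array([.547,-.245,.09])))-[75,55])
c=cv2.resize(p[v0:v0+110,u0:u0+150,::-1],None,fx=k,fy=k,interpolation=cv2.INTER_CUBIC)
for zz in(tc[2]+.0145,tc[2]-.0015):
  Q=[px('side',np.array([*(tc[:2]+R@np.array(q)/1000),zz])) for q in([-28,-60],[28,-60],[28,60],[-28,60])]
  cv2.polylines(c,[(((np.array(Q)-[u0,v0]+.5)*k)).round().astype(np.int32)],True,(0,255,255),1)
cv2.imwrite('pics/s9.png',c)
E
```

```text
t 15.18 tcp [ 548.8 -242.8  111.7] ang -0.042 tilt [ 0.001 -1.    -0.   ] w 54.6 F [-0.  -0.4 -4.6] q6 -0.52
delta x y z [-1.5 11.7 -2.8] yaw -0.001
944 [ 548.77713371 -263.88123763  126.60794995] [-303.38939953 -302.1160902 ] [121.59401352 126.60794995 128.64011868]
```

View pics/s9.png

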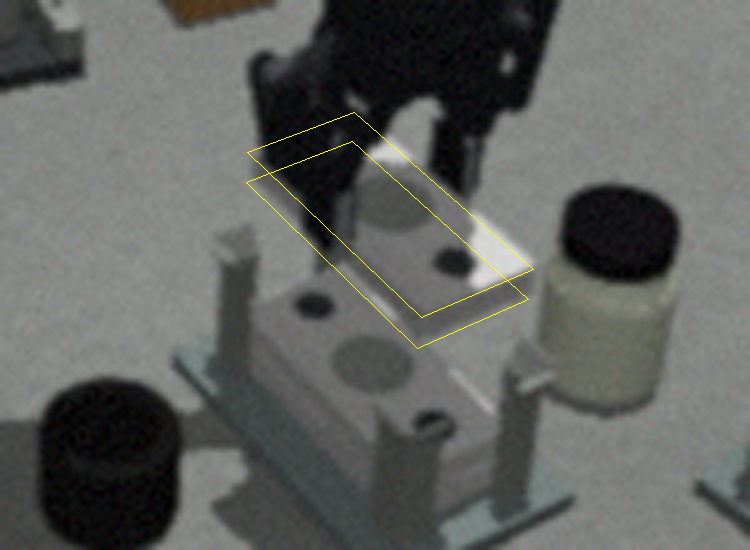

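The predicted outline matches the held plate's near end at crop (420,315)–(533,268), so its centre agrees with the TCP. I'll correct the last few millimetres and check numerically.

>>> {"name": "jog_arm", "arguments": {
  "commands": [
    {"x": -0.5, "y": 3, "z": -1, "yaw": 0},
    {"x": -1, "y": 8, "z": -2, "yaw": 0},
    {"x": -1.5, "y": 12, "z": -2.8, "yaw": 0},
    {"x": -1.5, "y": 14, "z": -2.8, "yaw": 0},
    {"x": -1.5, "y": 14, "z": -2.8, "yaw": 0}
  ]
}}

```text
clock: 15.7
tcp_pos: [0.5459, -0.2452, 0.0958]
eef_rot: [-1.569, 0.035, -0.032]
ft_force: [-0.8, -0.1, -3.0]
width: 0.0539
```

>>> {"name": "jog_arm", "arguments": {
  "commands": [
    {"x": 0, "y": 0, "z": 0, "yaw": 0},
    {"x": 0, "y": 0, "z": 0, "yaw": 0},
    {"x": 0, "y": 0, "z": 0, "yaw": 0},
    {"x": 0, "y": 0, "z": 0, "yaw": 0},
    {"x": 0, "y": 0, "z": 0, "yaw": 0}
  ]
}}

```text
clock: 16.12
tcp_pos: [0.5469, -0.2456, 0.0973]
eef_rot: [-1.571, 0.033, -0.033]
ft_force: [0.6, -0.6, -3.9]
width: 0.054
```

```bash
python3 - <<'E'
from h import *
delta(547.1,-245.5,75,-.041)
p,d=grab('side','side10'); W=cloud('side',d)*1000; g=p.min(2)
tz=manip.read_state()['tcp_pos'][2]*1000
a=-.041;R=np.array([[np.cos(a),-np.sin(a)],[np.sin(a),np.cos(a)]])
def ext(z,lab,img,W):
    q=(W[...,:2]-[547.1,-245.5])@R
    m=(abs(W[...,2]-z)<4)&(abs(q[...,0])<36)&(q[...,1]<-15)&(q[...,1]>-70)&(img.min(2)>75)
    P=q[m]; e=P[P[:,1]<-52]; 
    print(lab,m.sum(),'x ext by strip',[np.percentile(P[(P[:,1]>y)&(P[:,1]<y+10),0],[2,98]).round(1).tolist() for y in(-55,-45,-35)],'y min',np.percentile(P[:,1],1).round(1))
ext(tz+14.5,'held',p,W)
z0=np.load('pics/side0.npz'); ext(42,'stack',z0['p'],cloud('side',z0['d'])*1000)
E
```

```text
t 16.12 tcp [ 546.9 -245.6   97.3] ang -0.042 tilt [ 0. -1. -0.] w 54.0 F [ 0.6 -0.6 -3.9] q6 -0.52
delta x y z [ 0.2 22.3  0.1] yaw -0.001
held 424 x ext by strip [[-26.4, 29.0], [-26.3, 28.2], [-26.7, 26.7]] y min -60.4
stack 303 x ext by strip [[-0.6, 27.4], [-15.1, 26.2], [-28.8, 26.7]] y min -60.9
```

>>> {"name": "jog_arm", "arguments": {
  "commands": [
    {"x": -0.3, "y": 6, "z": 0, "yaw": 0},
    {"x": -0.3, "y": 14, "z": 0, "yaw": 0},
    {"x": -0.3, "y": 22, "z": 0, "yaw": 0},
    {"x": -0.3, "y": 28, "z": 0, "yaw": 0},
    {"x": -0.3, "y": 30, "z": 0, "yaw": 0}
  ]
}}

```text
clock: 16.58
tcp_pos: [0.545, -0.2446, 0.0647]
eef_rot: [-1.568, 0.036, -0.03]
ft_force: [-0.1, 0.0, -3.7]
width: 0.0543
```

>>> {"name": "jog_arm", "arguments": {
  "commands": [
    {"x": 0, "y": 4, "z": 0, "yaw": 0},
    {"x": 0, "y": 9, "z": 0, "yaw": 0},
    {"x": 0, "y": 14, "z": 0, "yaw": 0},
    {"x": 0, "y": 18, "z": 0, "yaw": 0},
    {"x": 0, "y": 19, "z": 0, "yaw": 0}
  ]
}}

```text
clock: 17.0
tcp_pos: [0.5459, -0.2452, 0.0471]
eef_rot: [-1.57, 0.034, -0.032]
ft_force: [-0.9, -0.3, -3.9]
width: 0.0545
```

```bash
python3 - <<'E'
from h import *
delta(547.1,-245.5,44,-.041)
E
```

```text
t 17.00 tcp [ 545.9 -245.2   47.1] ang -0.042 tilt [-0.001 -1.     0.001] w 54.5 F [-0.9 -0.3 -3.9] q6 -0.52
delta x y z [ 1.2  3.1 -0.3] yaw -0.001
```

No post contact so far. Creeping down to touch.

>>> {"name": "jog_arm", "arguments": {
  "commands": [
    {"x": 0, "y": 0.3, "z": 0, "yaw": 0},
    {"x": 0, "y": 0.7, "z": 0, "yaw": 0},
    {"x": 0, "y": 1.1, "z": 0, "yaw": 0},
    {"x": 0, "y": 1.5, "z": 0, "yaw": 0},
    {"x": 0, "y": 1.8, "z": 0, "yaw": 0}
  ]
}}

```text
clock: 17.42
tcp_pos: [0.5466, -0.2456, 0.0466]
eef_rot: [-1.571, 0.033, -0.033]
ft_force: [0.1, 0.1, -3.8]
width: 0.0543
```

>>> {"name": "jog_arm", "arguments": {
  "commands": [
    {"x": 0, "y": 0.3, "z": 0, "yaw": 0},
    {"x": 0, "y": 0.6, "z": 0, "yaw": 0},
    {"x": 0, "y": 0.9, "z": 0, "yaw": 0},
    {"x": 0, "y": 1.2, "z": 0, "yaw": 0},
    {"x": 0, "y": 1.5, "z": 0, "yaw": 0}
  ]
}}

```text
clock: 17.83
tcp_pos: [0.5464, -0.2455, 0.0448]
eef_rot: [-1.571, 0.033, -0.033]
ft_force: [-0.5, -0.3, -3.9]
width: 0.0543
```

```bash
python3 - <<'E'
from h import *
delta(547.1,-245.5,44,-.041)
E
```

```text
t 17.83 tcp [ 546.4 -245.5   44.8] ang -0.042 tilt [ 0. -1. -0.] w 54.3 F [-0.5 -0.3 -3.9] q6 -0.52
delta x y z [0.7 0.8 0. ] yaw -0.001
```

>>> {"name": "jog_arm", "arguments": {
  "commands": [
    {"x": 0, "y": 0.3, "z": 0, "yaw": 0},
    {"x": 0, "y": 0.6, "z": 0, "yaw": 0},
    {"x": 0, "y": 0.9, "z": 0, "yaw": 0},
    {"x": 0, "y": 1.2, "z": 0, "yaw": 0},
    {"x": 0, "y": 1.2, "z": 0, "yaw": 0}
  ]
}}

```text
clock: 18.25
tcp_pos: [0.5464, -0.2455, 0.0436]
eef_rot: [-1.571, 0.033, -0.033]
ft_force: [0.0, -0.2, -3.0]
width: 0.0542
```

>>> {"name": "jog_arm", "arguments": {
  "commands": [
    {"x": 0, "y": 0.3, "z": 0, "yaw": 0},
    {"x": 0, "y": 0.6, "z": 0, "yaw": 0},
    {"x": 0, "y": 0.9, "z": 0, "yaw": 0},
    {"x": 0, "y": 1.2, "z": 0, "yaw": 0},
    {"x": 0, "y": 1.2, "z": 0, "yaw": 0}
  ]
}}

```text
clock: 18.67
tcp_pos: [0.5465, -0.2455, 0.0435]
eef_rot: [-1.571, 0.033, -0.033]
ft_force: [-2.9, 2.3, 5.1]
width: 0.0545
```

```bash
python3 - <<'E'
from h import *
delta(547.1,-245.5,44,-.041)
E
```

```text
t 18.67 tcp [ 546.5 -245.5   43.5] ang -0.042 tilt [-0. -1. -0.] w 54.5 F [-2.9  2.3  5.1] q6 -0.52
delta x y z [ 0.6 -0.5  0.1] yaw -0.001
```

Contact at TCP z 43.5 as predicted. Releasing and withdrawing straight up.

>>> {"name": "jog_arm", "arguments": {
  "commands": [
    {"x": 0, "y": 0, "z": 0, "yaw": 0},
    {"x": 0, "y": 0, "z": 0, "yaw": 0},
    {"x": 0, "y": 0, "z": 0, "yaw": 0},
    {"x": 0, "y": 0, "z": 0, "yaw": 0},
    {"x": 0, "y": 0, "z": 0, "yaw": 0}
  ],
  "jaw": -1
}}

```text
clock: 19.08
tcp_pos: [0.5466, -0.2456, 0.0424]
eef_rot: [-1.571, 0.033, -0.033]
ft_force: [-1.2, 0.1, 0.5]
width: 0.0853
```

>>> {"name": "jog_arm", "arguments": {
  "commands": [
    {"x": 0, "y": -8, "z": 0, "yaw": 0},
    {"x": 0, "y": -25, "z": 0, "yaw": 0},
    {"x": 0, "y": -55, "z": 0, "yaw": 0},
    {"x": 0, "y": -85, "z": 0, "yaw": 0},
    {"x": 0, "y": -115, "z": 0, "yaw": 0}
  ]
}}

```text
clock: 19.5
tcp_pos: [0.5462, -0.2453, 0.1588]
eef_rot: [-1.57, 0.033, -0.033]
ft_force: [-0.2, -0.2, 0.2]
width: 0.0856
```

>>> {"name": "jog_arm", "arguments": {
  "commands": [
    {"x": -10, "y": -20, "z": 35, "yaw": 0},
    {"x": -20, "y": -30, "z": 70, "yaw": 0},
    {"x": -30, "y": -40, "z": 105, "yaw": 0},
    {"x": -40, "y": -40, "z": 140, "yaw": 0},
    {"x": -50, "y": -40, "z": 170, "yaw": 0}
  ]
}}

```text
clock: 19.92
tcp_pos: [0.5037, -0.0719, 0.1992]
eef_rot: [-1.571, 0.03, -0.035]
ft_force: [0.6, -0.5, 0.1]
width: 0.0851
```

```bash
python3 - <<'E'
from h import *
delta(547.1,-245.5,44,-.041)
t,dt=grab('top','top11'); s,ds=grab('side','side11')
W=cloud('top',dt)*1000; V=cloud('side',ds)*1000
z0=np.load('pics/top0.npz'); W0=cloud('top',z0['d'])*1000
def obj(lab,W,c,r,zl):
    m=(np.hypot(W[...,0]-c[0],W[...,1]-c[1])<r)&(W[...,2]>zl); P=W[m]; print(lab,m.sum(),P.mean(0).round(1) if len(P) else None)
for lab,c,r,zl in(('mandrel',(564.8,91.3),24,45),('carton',(700,103.7),75,30),('jar',(663,-263),45,60),('sleeve',(431.7,-215.6),45,25)):
    obj(lab+' before',W0,c,r,zl); obj(lab+' now   ',W,c,r,zl)
a=-.041;R=np.array([[np.cos(a),-np.sin(a)],[np.sin(a),np.cos(a)]])
for lab,X in(('top',W),('side',V)):
    q=(X[...,:2]-[547.1,-245.5])@R; m=(abs(q[...,0])<24)&(abs(q[...,1])<52)&(X[...,2]>35)&(X[...,2]<75)
    A=np.c_[q[m],np.ones(m.sum())]; co=np.linalg.lstsq(A,X[...,2][m],rcond=None)[0]; print(lab,'plate top z',np.median(X[...,2][m]).round(1),'slopes',co[:2].round(4),m.sum())
m=np.zeros(t.shape[:2],bool); m[190:228,390:450]=True
c,sz,b=rect('top',m&(t.min(2)>165),.058); print('plate',c.round(1),np.round(sz,1),round(yaw_of_long(b),3), 'rel',((c-[547.1,-245.5])@R).round(1))
E
```

```text
t 19.92 tcp [503.7 -71.9 199.2] ang -0.042 tilt [ 0.003 -1.    -0.   ] w 85.1 F [ 0.6 -0.5  0.1] q6 -0.27
delta x y z [  50.1  155.5 -171.6] yaw -0.001
mandrel before 91 [565.2  92.   54.5]
mandrel now    84 [565.3  92.2  55.1]
carton before 975 [699.8 103.6  49.8]
carton now    972 [699.8 103.5  49.8]
jar before 353 [ 663.1 -264.    82.7]
jar now    353 [ 663.3 -264.    83. ]
sleeve before 252 [ 430.9 -215.8   42.5]
sleeve now    173 [ 428.6 -225.8   42.8]
top plate top z 58.1 slopes [0.011  0.0049] 511
side plate top z 58.6 slopes [ 0.001 -0.001] 740
plate [ 548.  -244.8] [121.1  59.3] -0.021 rel [0.8 0.7]
```

```bash
python3 - <<'E'
from h import *
for f in('side0','side11'):
    z=np.load(f'pics/{f}.npz'); W=cloud('side',z['d'])*1000
    m=(np.hypot(W[...,0]-431.7,W[...,1]+215.6)<50)&(W[...,2]>30)&(W[...,2]<50); print(f,m.sum(),W[m].mean(0).round(1))
s=manip.read_state(); print(s['ft_force'].round(1)); manip.hand_in()
E
```

```text
side0 478 [ 427.3 -221.6   41. ]
side11 473 [ 427.2 -221.6   41.2]
[-0.4 -0.1  0.4]
the job is handed in; nothing more can be done
```

I slid the aluminium plate home against both fences, let go, then re-gripped it through the finger gap. I lifted it clear, set it on the stack in the left-hand cradle with about 5 N at touch, released it, and handed the job in at about 20 s.

**Last checks that agree:**
- The plate lies on the stack with its top at 58 mm, which is where it should be. It is flat in the side view and within about 1 mm of the centre.
- The mandrel, jar and carton are unmoved in the top view, and the sleeve is unmoved in the side view.
- The arm is clear with no contact force.

**Checks that failed or disagreed:**
- The plate first stuck by friction about 5 mm short of the end fence. I eased the side load and the downward pressure and then slid it home. The fingertips rubbed on the deck during the slide, and the push forces stayed below about 40 N.
- One move call was refused, so the arm did not move and no harm was done.
- The final top view seemed to show the sleeve about 10 mm off, with fewer sleeve pixels visible. I put this down to the arm hiding part of it, because the side view shows no shift.
- The top-view depth suggested a slight tilt of about 0.01 rad, and its outline a yaw about 0.02 rad different from the stack. I put both down to noise, because the side view shows the plate level and the plate was held at the stack's angle when I released it.

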